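# Close a ratchet-lever bottle clamp on a glass bottle

## Robot

A 6-joint arm with a two-finger parallel gripper is mounted at the origin on a cart in front of the work surface, level with it; the furniture and walls round the work are solid. World frame = base frame: x ahead of the robot, y to its left, z up, the work surface at z = 0. Lengths are in m, angles in rad, forces in N, time in s.
With the tool pointing down it reaches from about 0.35 to 0.95 m from the base axis. Payload 17.4 kg.
Tool frame: the origin (TCP) lies at the very end of the fingers, on their centre line; the grasp point (between the pads) lies bot.grip_point_offset behind it (bot.grip_point_offset is the distance from the TCP to the grasp point, in m); x points along the fingers, y is the direction in which the jaws open and shut, and the axes are right-handed (so a half turn about x gives the same grasp; the last joint's range is limited). The gripper opens to 93 mm and grips with 3 to 60 N. Pads are 15 mm wide; open, the fingers measure 128 mm over their backs; the gripper's body (75 mm by 188 mm) begins 65 mm behind the grasp point.
Start: joints at [-1.244, 0.116, 1.442, -0, 1.584, -0.038], TCP at [0.241, -0.631, 0.219] pointing down, gripper open.
Joint ranges: [-2.83, 2.83], [-0.83, 2.19], [0.07, 2.5], [-1.14, 4.28], [0.01, 3], [-2.97, 2.97]. Speed limits (rad/s): [1.89, 1.89, 2.22, 3.14, 3.14, 3.14].

## Interface

Orientations are given as a rotation vector (axis times angle).
In Python, from bench import sensors, viewer, ticket, bot gives the robot as it stands.
- The arm moves only by the tool send_rows, never from a script. Its argument "plan" is a list of rows, each a list of 3 entries, a list of its own where there are three numbers: the finger opening in m, from 0 to 0.093, then the shift along the world's x, y, z in m, then the turn about the world's z in rad. A call has 1 to 20 rows; each row shifts and turns the commanded pose from where the row before left it; what a row does not reach is not made up. A row lasts 1/12 s, in which the tool goes at most 41.7 mm and 7.16 degrees, less where a joint would pass 70% of its speed; a pose out of reach is approached as far as the arm can. A call with a gripper value outside its range is refused whole. The fingers move at their own pace and stop on an object; "force" is the grip in N (left out, the last holds). Time passes only in rows, so rows that do not move let the fingers close. It gives the time, the measured TCP pose, the force and the opening at its end, in the units of the state.
- sensors.observe(): the state, without advancing time (a new reading comes with each control period).
- viewer.get_image(name): name is "side" or "top"; returns a dict with "color" (384x512x3 uint8, blue, green, red), "fx", "fy", "cx", "cy" (pixels), "rvec" (rotation vector, rad) and "tvec" (3), from world to camera coordinates, as OpenCV has them. Camera axes: x right, y down, z forward; pixel columns grow to the right and rows downward; lengths in m; the calibration is good to about 2 mm. A picture is of the moment at which its call begins. There is no depth.
- ticket.sign_off(): hands the job in, once; it reports no verdict.
Trained networks look in the newest picture that a camera, given by its name, has taken for a name from the list of things; names that differ only in an ending like _2 or _b are one class to them, and where a whole thing is asked for, a point or a joint stands for the part that bears it (a point fixed in the world has none). Each returns a list of dicts, best first, with "score" (0 to 1); they miss things now and then, are a little off and sometimes report something else, mostly with a low value. They report only what shows in the picture. A call takes as long as a camera call. They do not tell look-alikes from the thing itself.
- viewer.trace(name, camera): "mask" (384x512 bool, what is visible of it) and "rect" ([left, top, width, height] in pixels, round what is visible of it).
- viewer.pinpoint(name, camera): "pixel" ([column, row] in pixels: a listed point, or the origin of a listed thing).
The state is a dict: "clock": time; "joints": joint angles; "qd": joint speeds; "tau": joint torques, N m; "position": TCP position; "tcp_rot": TCP orientation; "ft_force": force on the tool from outside, world axes, zero at the start; "torque": the same for the moment, N m; "width": opening from 0.0 (shut) to 1.0 (fully open).
Only numpy, scipy, OpenCV 4.12 (cv2) and the standard library are available. Lean on these libraries where they do the work, as an engineer would, in place of code of your own. Each camera call takes 0.05 s, during which the arm holds its last target.

## Task

Clamp the small amber bottle in the bench clamp, working the clamp only by its ratchet lever: turn the lever clockwise, lift it off its serrations to swing it back, let it drop in again and turn on until the jaws hold the bottle firmly but gently. Feel for the rise in resistance and do not crush the bottle; leave it upright in the jaws with the lever seated in its serrations, and leave everything else alone.

Things in the scene. Friction and masses are not known exactly. Their poses are not given: they have to be found in the camera images.
- clamp: Grey bench clamp fixed to the bench, base 224 x 80 x 10 mm. Origin on the bench surface, on the lever's upright turning axis; z up; x runs from the lever to the bottle and the fixed V jaw. A gear housing 66 x 70 mm, 55 mm tall, stands round the origin.
- swing (a joint): Lever angle about the upright axis, rad. At 0 the arm points along the clamp's -x (away from the bottle); it grows clockwise seen from above, which closes the jaw when the lever is seated. Stop pins limit it to -0.62 .. +0.62; closing takes 1.5 to 2.3 rad in all, so several strokes. Play between lever and crown: 0.09 rad.
- crown_top (a point): Point on the turning axis at the tooth tops, 69 mm above the bench: a steel crown, 60 mm across, of 12 upright teeth (serrations) 30 degrees apart and 8 mm tall, into which three lugs under the lever's hub drop. Seated, the lever drives the crown both ways: swinging back without lifting opens the jaw again. A drag brake holds crown and jaw wherever they are left.
- lift (a joint): Height of the lever above its seated position, m: 0 seated in the serrations, about 0.0065 resting on top of the teeth (it may start so; turned a little, it drops into the next gap), free to swing from 0.008, at most 0.016. A spring and its weight press it down with 4 to 6 N. It lifts easily only when not pushed against the teeth: back off by a hair first.
- grip (a point): Middle of the lever's upright black grip, a round post of 18 mm diameter, 90 mm from the turning axis, 130 mm above the bench when seated; graspable from 20 mm below this point (where the arm, 13 mm thick, joins) to 24 mm above it.
- hub_top (a point): Top of the lever's hub, on the turning axis. Sideways force at the grip: about 5 N running free (less when you stop); once the jaw presses on the bottle it rises by 0.2 N per newton of jaw force (about 2 to 3 N per 0.1 rad). About 3 to 4 N above free running is right (15 to 20 N on the bottle); 8 N above it crushes the bottle. A stop pin feels rigid instead.
- pad: Sprung moving V jaw with two rubber-faced plates, 40 mm tall, driven along the clamp's +x by 18 mm per radian of lever turning. Its origin is a mere reference point at bench height, behind the face; how far the stiff spring behind the pad is pressed in cannot be told from poses, only felt at the lever.
- slider: Steel carriage block, 18 x 74 x 44 mm, that carries the moving jaw. Not to be pushed by hand.
- bottle: Small amber glass bottle, 47 mm diameter, 91 mm tall, standing loose on the clamp's base plate (10 mm above the bench) between the V jaws. Origin at the centre of its underside, z up.
- small_vial: Bystander: small brown vial, 23 mm diameter, 47 mm tall; origin at its underside.
- cap_vial: Bystander: clear vial with grey cap, 27 mm diameter, 52 mm tall; origin at its underside.
- tube: Bystander: white plastic tube, 33 mm diameter, 94 mm tall; origin at its underside.
- crimp_vial: Bystander: narrow brown bottle, 38 mm diameter, 87 mm tall; origin at its underside.
- marker: Bystander: blue-capped marker lying, 98 mm long, 17 mm thick; origin at its underside.
- syringe: Bystander: syringe lying, 125 mm long, 20 mm high; origin at its underside.
Mind the look-alikes: they are no part of the job. What is shaped like the bottle but yellow is not meant.

How it is judged:
On the way, in this order (a step that is already met when the one before it is completed fails the run):
1. the lever is lifted clear of its serrations (value of joint lift above 0.0075 m), for 0.05 s.
2. the lever is seated in its serrations again (value of joint lift below 0.002 m), for 0.2 s.
At the end, for the whole second after the job is handed in: The moving jaw presses on the bottle with 10 to 30 N, the bottle stands upright (within 0.08 rad) on the base plate at rest, and the lever is seated in its serrations (less than 2 mm up) (contact force between pad and bottle between 10 and 30 N and value of joint lift below 0.002 m and angle between bottle's own z axis and vertical below 0.08 rad and linear speed of bottle below 0.01 m/s and z of bottle in the frame of clamp below 0.014 m); the robot touches nothing.
It fails at once if the bottle is crushed: the jaw presses on it with more than 40 N (contact force between pad and bottle above 40 N).
It fails at once if the robot pushes the jaw itself or the bottle instead of working the lever (contact force between any of the fingers, the arm and slider above 3 N or contact force between any of the fingers, the arm and bottle above 3 N).
It fails at once if a bystander is moved by more than 30 mm (distance of any of small_vial, cap_vial, tube, crimp_vial, marker, syringe from where it was at the start of the episode above 0.03 m).
It also fails if it takes over 61 s, if anything falls off the work surface, if the arm or the gripper's body presses on something with over 40 N, if the wrist force passes 120 N, or if a joint passes its speed limit or range.

## Working session

There is one attempt and no reset: what is moved stays moved. The work goes in short steps, Python scripts to look and compute and a tool call to move; the robot and the scene stay as the last step left them, time stands still between calls to the robot, and variables do not carry over. Pictures are saved under pics/ and viewed, and the job is handed in when it is done.

Besides the shell and the picture viewer there is one more tool, called after "Emit:" as name(argument=value, ...), one argument or row to a line, values as JSON. send_rows: Moves the arm, as the interface text tells. Its arguments: {"type":"object","properties":{"plan":{"type":"array"},"force":{"type":"number"}},"required":["plan"]}

```bash
ls; mkdir -p pics
python3 - <<'E'
from bench import sensors, viewer, ticket, bot
import cv2
print(sensors.observe(), bot.grip_point_offset)
for c in("side","top"):
    im=viewer.get_image(c); cv2.imwrite(f"pics/{c}0.png",im["color"])
    print(c,im["fx"],im["fy"],im["cx"],im["cy"],im["rvec"],im["tvec"])
    for n in("grip","crown_top","hub_top","clamp","bottle","pad"):
        print(n,[(r["pixel"],round(r["score"],2)) for r in viewer.pinpoint(n,c)][:3])
E
```

```text
pics
{'clock': 0.0, 'joints': array([-1.24380214e+00,  1.16474091e-01,  1.44226193e+00,  4.98486215e-06,
        1.58399325e+00, -3.78045874e-02]), 'qd': array([-0.00085124, -0.00191886,  0.00017318,  0.00103587,  0.00024057,
        0.00044081]), 'tau': array([-2.56874446e-04, -7.21269536e+01, -6.22609377e+01,  7.80666713e-02,
        2.38906225e-02, -8.65157563e-05]), 'position': array([ 0.24073885, -0.63039348,  0.21791527]), 'tcp_rot': array([ 2.02271589,  0.3742766 , -2.02304264]), 'ft_force': array([ 0.56817384,  0.91884495, -0.36896548]), 'torque': array([-0.00729163, -0.07752567,  0.02158997]), 'width': 0.9998431610971267} 0.0188
side 439.4564339528147 439.4564339528147 258.7209705113838 189.84486825631032 [ 1.81500473 -1.32474054  0.7361989 ] [-0.3602993   0.34557436  0.61822146]
grip [([293.2, 217.4], 0.59)]
crown_top [([282.3, 222.2], 0.61)]
hub_top [([288.3, 206.0], 0.61)]
clamp [([281.2, 242.8], 0.58)]
bottle [([161.7, 225.3], 0.94), ([284.9, 210.7], 0.69)]
pad []
top 382.5871114889406 382.5871114889406 253.67262933865578 191.02473343818212 [ 2.13550102 -2.17388798  0.15718742] [-0.19064806  0.55266235  0.91980356]
grip [([299.3, 231.8], 0.71), ([244.7, 157.3], 0.49)]
crown_top [([281.9, 197.7], 0.63), ([246.6, 204.8], 0.43)]
hub_top [([284.0, 197.2], 0.93)]
clamp [([276.4, 201.8], 0.76)]
bottle [([330.1, 244.3], 0.89), ([273.2, 159.1], 0.61), ([244.1, 176.4], 0.25)]
pad []
```

View pics/side0.png

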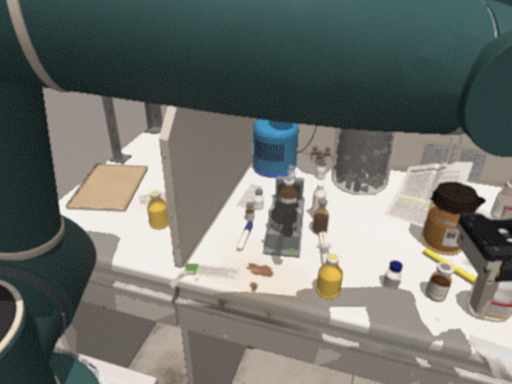

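View pics/top0.png

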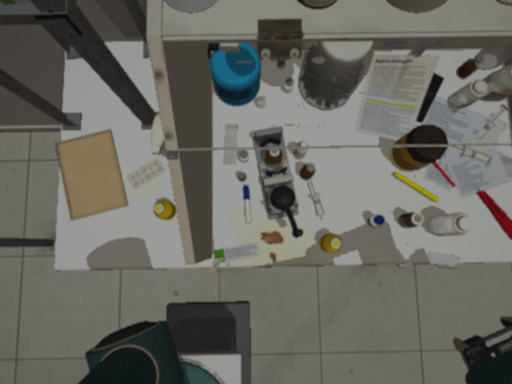

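```bash
cat > h.py <<'E'
import numpy as np, cv2
from bench import sensors, viewer, bot
def cam(c):
    im=viewer.get_image(c); K=np.array([[im["fx"],0,im["cx"]],[0,im["fy"],im["cy"]],[0,0,1.]])
    return im,K,cv2.Rodrigues(np.array(im["rvec"],float))[0],np.array(im["tvec"],float)
def proj(c,P):
    im,K,R,t=c; p=K@(R@np.array(P,float)+t); return p[:2]/p[2]
def onz(c,px,z):
    im,K,R,t=c; d=R.T@np.linalg.inv(K)@np.array([px[0],px[1],1.]); C=-R.T@t
    return C+d*(z-C[2])/d[2]
E
python3 - <<'E'
from h import *
T=cam("top");S=cam("side")
for c in (T,S): print("campos",-c[2].T@c[3])
for n,z in(("hub_top",.1),("crown_top",.069),("grip",.13),("clamp",0),("bottle",.01)):
    for nm,c in(("top",T),("side",S)):
        for r in viewer.pinpoint(n,nm)[:2]:
            print(n,nm,r["pixel"],onz(c,r["pixel"],z).round(4),round(r["score"],2))
def crop(c,x,y,w,h,f,name):
    cv2.imwrite(name,cv2.resize(c[0]["color"][y:y+h,x:x+w],None,fx=f,fy=f,interpolation=cv2.INTER_CUBIC))
crop(T,220,110,130,140,4,"pics/t1.png");crop(S,220,140,130,140,4,"pics/s1.png")
E
```

```text
campos [ 0.41869648 -0.19069297  0.98800323]
campos [-0.21006434 -0.4314849   0.63334726]
hub_top top [243.5, 205.5] [ 0.5071 -0.1755  0.1   ] 0.71
hub_top top [281.5, 195.7] [ 0.5286 -0.2647  0.1   ] 0.68
hub_top side [287.4, 206.3] [ 0.5311 -0.2739  0.1   ] 0.82
crown_top top [283.1, 196.8] [ 0.5297 -0.2711  0.069 ] 0.67
crown_top top [308.6, 172.9] [ 0.5874 -0.3352  0.069 ] 0.41
crown_top side [278.3, 220.4] [ 0.5176 -0.2591  0.069 ] 0.67
grip top [301.5, 233.5] [ 0.4391 -0.3045  0.13  ] 0.68
grip side [289.6, 217.4] [ 0.455  -0.2958  0.13  ] 0.9
clamp top [278.4, 200.6] [ 0.5283 -0.2647  0.    ] 0.6
clamp side [282.0, 244.0] [ 0.5255 -0.2684  0.    ] 0.94
bottle top [330.5, 243.2] [ 0.4162 -0.3932  0.01  ] 0.8
bottle top [168.3, 212.6] [0.5012 0.0185 0.01  ] 0.65
bottle side [158.5, 223.3] [0.4952 0.0188 0.01  ] 0.94
bottle side [286.8, 209.6] [ 0.6422 -0.2493  0.01  ] 0.92
```

View pics/t1.png

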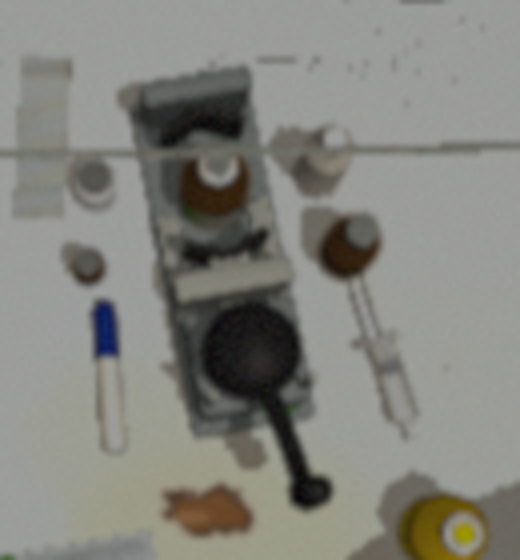

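View pics/s1.png

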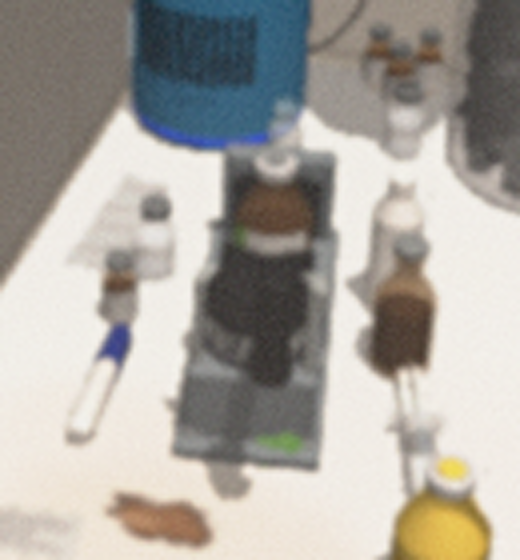

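Run:
```python
from h import *
T=cam("top");S=cam("side")
for p in((253.75,136.25),(267.5,218.75),(283,130),(298,213)): print(onz(T,p,.01).round(4))
print("panel base", onz(S,(180,265),0), onz(S,(250,180),0), onz(T,(213,250),0), onz(T,(211,60),0))
for z in(.2,.3,.4,.5,.6): print(z,"panel top left edge",onz(T,(165,265),z).round(3),"right",onz(T,(190,265),z).round(3),"wire",onz(T,(275,147),z).round(3), "sidetop",[proj(S,onz(T,(185,265),z)).round(0), proj(S,onz(T,(275,147),z)).round(0)])
s=sensors.observe(); print(cv2.Rodrigues(s["tcp_rot"])[0].round(3))
for n,c in(("bottle","side"),("slider","top"),("slider","side"),("pad","top"),("hub_top","top"),("grip","top"),("grip","side"),("swing","top")):
    print(n,c,[(r["rect"],round(r["score"],2)) for r in viewer.trace(n,c)])
for n in("small_vial","cap_vial","tube","crimp_vial","marker","syringe"):
    print(n,[(onz(T,r["pixel"],0).round(3)[:2],round(r["score"],2)) for r in viewer.pinpoint(n,"top")][:2])
```

```text
[ 0.6986 -0.2036  0.01  ]
[ 0.481  -0.2348  0.01  ]
[ 0.7144 -0.2812  0.01  ]
[ 0.4943 -0.3133  0.01  ]
panel base [ 0.39351768 -0.08378344  0.        ] [ 0.75811026 -0.11718662  0.        ] [ 0.40445926 -0.09434662  0.        ] [ 0.91793258 -0.09087118  0.        ]
0.2 panel top left edge [ 0.379 -0.017  0.2  ] right [ 0.378 -0.067  0.2  ] wire [ 0.62  -0.246  0.2  ] sidetop [array([154., 185.]), array([287., 143.])]
0.3 panel top left edge [ 0.384 -0.039  0.3  ] right [ 0.383 -0.083  0.3  ] wire [ 0.595 -0.239  0.3  ] sidetop [array([158., 136.]), array([283., 103.])]
0.4 panel top left edge [ 0.389 -0.061  0.4  ] right [ 0.388 -0.099  0.4  ] wire [ 0.569 -0.232  0.4  ] sidetop [array([162.,  78.]), array([279.,  56.])]
0.5 panel top left edge [ 0.394 -0.083  0.5  ] right [ 0.394 -0.114  0.5  ] wire [ 0.543 -0.225  0.5  ] sidetop [array([167.,  11.]), array([273.,  -1.])]
0.6 panel top left edge [ 0.399 -0.105  0.6  ] right [ 0.399 -0.13   0.6  ] wire [ 0.518 -0.218  0.6  ] sidetop [array([173., -69.]), array([266., -70.])]
[[-0.     0.357 -0.934]
 [-0.    -0.934 -0.357]
 [-1.     
[... 230 characters left out ...]
), ([244.9, 200.8, 9.3, 22.0], 0.38), ([315.3, 230.4, 14.3, 31.4], 0.37)]
pad top [([269.1, 167.3, 17.0, 10.7], 0.59), ([251.0, 127.8, 49.4, 113.4], 0.46)]
hub_top top [([269.9, 185.1, 35.8, 50.2], 0.97)]
grip top [([273.2, 185.1, 30.2, 55.4], 0.84)]
grip side [([273.2, 200.3, 24.2, 34.2], 0.6), ([308.6, 182.6, 16.9, 36.4], 0.47)]
swing top [([268.3, 187.6, 36.1, 49.4], 0.89)]
small_vial [(array([ 0.601, -0.173]), 0.54), (array([ 0.449, -0.32 ]), 0.25)]
cap_vial [(array([ 0.641, -0.165]), 0.43)]
tube [(array([ 0.659, -0.327]), 0.55), (array([ 0.528, -0.354]), 0.35)]
crimp_vial [(array([ 0.597, -0.339]), 0.65)]
marker [(array([ 0.513, -0.178]), 0.69)]
syringe [(array([ 0.539, -0.36 ]), 0.57)]
```

Emit:
send_rows(
  plan=[
    [0.06, [0.017, 0.027, 0], 0.002],
    [0.06, [0.017, 0.027, 0], 0.002],
    [0.06, [0.017, 0.027, 0], 0.002],
    [0.06, [0.017, 0.027, 0], 0.002],
    [0.06, [0.017, 0.027, 0], 0.002],
    [0.06, [0.017, 0.028, 0], 0.002],
    [0.06, [0.017, 0.028, 0], 0.002],
    [0.06, [0.017, 0.028, 0], 0.002],
    [0.06, [0.017, 0.028, 0], 0.002],
    [0.06, [0.017, 0.028, 0], 0.002],
    [0.06, [0.017, 0.028, 0], 0.002],
    [0.06, [0.017, 0.027, 0], 0.002],
    [0.06, [0, 0, 0], 0],
  ],
  force=20,
)

```text
clock: 3.18
position: [0.4468, -0.297, 0.219]
tcp_rot: [2.008, 0.399, -2.005]
ft_force: [-0.1, -0.4, 0.9]
width: 0.645
```

Run:
```python
from h import *
T=cam("top");S=cam("side")
s=sensors.observe(); print(s); print(cv2.Rodrigues(s["tcp_rot"])[0].round(3))
cv2.imwrite("pics/t2.png",cv2.resize(T[0]["color"][100:270,200:370],None,fx=3,fy=3));cv2.imwrite("pics/s2.png",cv2.resize(S[0]["color"][50:300,150:400],None,fx=2.4,fy=2.4))
print(onz(T,(297.75,232.5),.154))
for n,z in(("hub_top",.1),("grip",.13)):
  for nm,c in(("top",T),("side",S)): print(n,nm,[(r["pixel"],onz(c,r["pixel"],z).round(4)) for r in viewer.pinpoint(n,nm)[:1]])
```

```text
{'clock': 3.2833, 'joints': array([-6.40180609e-01, -1.87742287e-01,  1.73709089e+00, -1.55502343e-04,
        1.59193579e+00,  5.39693963e-01]), 'qd': array([-0.03630784,  0.00758858, -0.00268653, -0.00283724, -0.00102938,
       -0.01109066]), 'tau': array([ 2.98093848e+00, -4.70838833e+01, -6.22173858e+01,  2.84965457e-01,
        1.57492075e-03,  3.52895977e-01]), 'position': array([ 0.44522778, -0.29987922,  0.21878695]), 'tcp_rot': array([ 2.00699593,  0.397     , -2.00680885]), 'ft_force': array([ 0.63002814, -0.37379064,  0.02534344]), 'torque': array([ 0.04691294, -0.01368886, -0.02633243]), 'width': 0.6448886806071965}
[[ 0.     0.381 -0.925]
 [-0.    -0.925 -0.381]
 [-1.     0.    -0.   ]]
[ 0.44082591 -0.29324948  0.154     ]
hub_top top [([280.5, 195.7], array([ 0.5286, -0.2624,  0.1   ]))]
hub_top side [([288.0, 206.9], array([ 0.5294, -0.2757,  0.1   ]))]
grip top []
grip side [([289.5, 218.2], array([ 0.4525, -0.2962,  0.13  ]))]
```

View pics/t2.png

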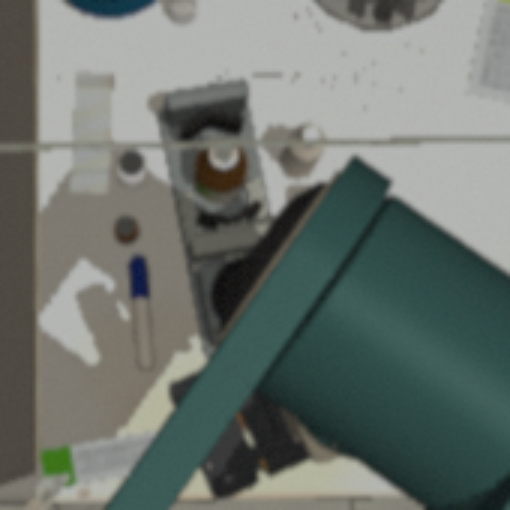

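View pics/s2.png

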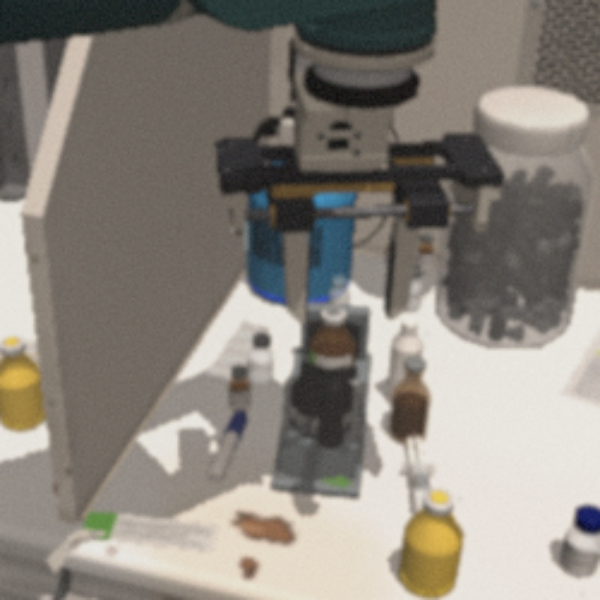

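Emit:
send_rows(
  plan=[
    [0.06, [0, 0, -0.02], 0],
    [0.06, [0, 0, -0.02], 0],
    [0.06, [0, 0, -0.02], 0],
    [0.06, [0, 0, -0.015], 0],
    [0.06, [0, 0, -0.015], 0],
    [0.06, [0, 0, -0.008], 0],
    [0.06, [0, 0, 0], 0],
    [0.06, [0, 0, 0], 0],
  ],
)

```text
clock: 4.15
position: [0.4446, -0.3011, 0.1209]
tcp_rot: [2.009, 0.395, -2.009]
ft_force: [0.2, -0.1, 0.9]
width: 0.646
```

Run:
```python
from h import *
S=cam("side")
cv2.imwrite("pics/s3.png",cv2.resize(S[0]["color"][130:270,220:360],None,fx=4,fy=4,interpolation=cv2.INTER_CUBIC))
```

```text
(no output)
```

View pics/s3.png

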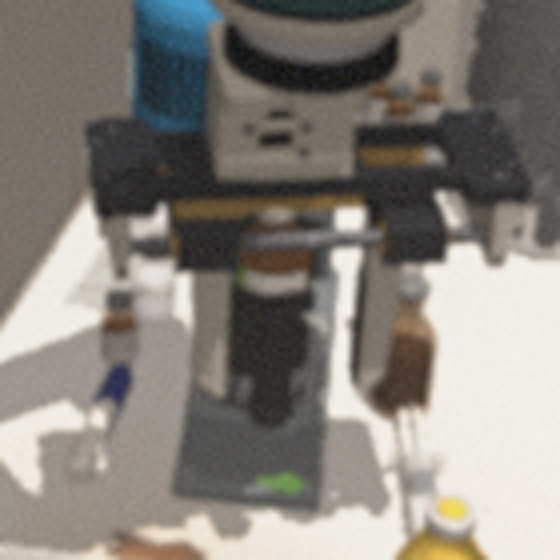

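Emit:
send_rows(
  plan=[
    [0.06, [-0.003, 0.0065, -0.002], 0],
    [0.035, [0, 0, 0], 0],
    [0.03, [0, 0, 0], 0],
    [0.025, [0, 0, 0], 0],
    [0.022, [0, 0, 0], 0],
    [0.02, [0, 0, 0], 0],
  ],
  force=10,
)

```text
clock: 4.7
position: [0.4419, -0.2941, 0.1188]
tcp_rot: [2.008, 0.395, -2.008]
ft_force: [-1.2, 0.1, 0.0]
width: 0.338
```

Run:
```python
from h import *
S=cam("side")
cv2.imwrite("pics/s4.png",cv2.resize(S[0]["color"][130:270,220:360],None,fx=4,fy=4,interpolation=cv2.INTER_CUBIC))
```

```text
(no output)
```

View pics/s4.png

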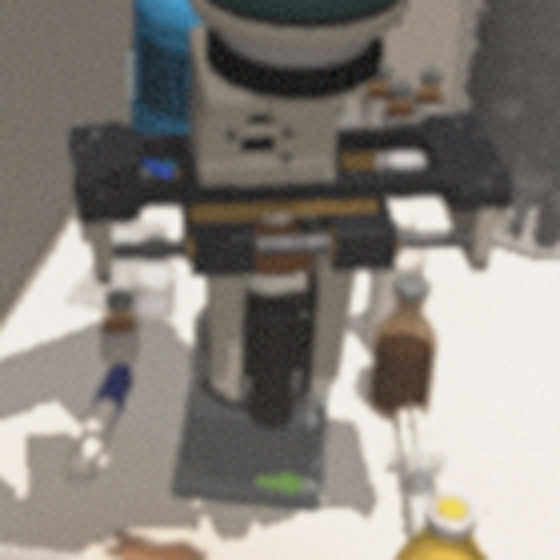

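Emit:
send_rows(
  plan=[
    [0.03, [-0.001, 0.003, 0], 0],
    [0.025, [0, 0, 0], 0],
    [0.02, [0, 0, 0], 0],
    [0.016, [0, 0, 0], 0],
    [0.012, [0, 0, 0], 0],
    [0.012, [0, 0, 0], 0],
    [0.012, [0, 0, 0], 0],
  ],
  force=10,
)

```text
clock: 5.33
position: [0.4408, -0.2911, 0.1186]
tcp_rot: [2.008, 0.395, -2.008]
ft_force: [0.9, -0.1, 0.1]
width: 0.189
```

Run:
```python
from h import *
S=cam("side")
cv2.imwrite("pics/s5.png",cv2.resize(S[0]["color"][130:270,220:360],None,fx=4,fy=4,interpolation=cv2.INTER_CUBIC))
s=sensors.observe();print(s["position"],s["ft_force"],s["torque"],s["width"]*.093)
```

```text
[ 0.44083262 -0.29111955  0.11866572] [ 0.05379326 -0.54519878  0.44459466] [-0.09874704 -0.0783749  -0.01240552] 0.017369895908340073
```

View pics/s5.png

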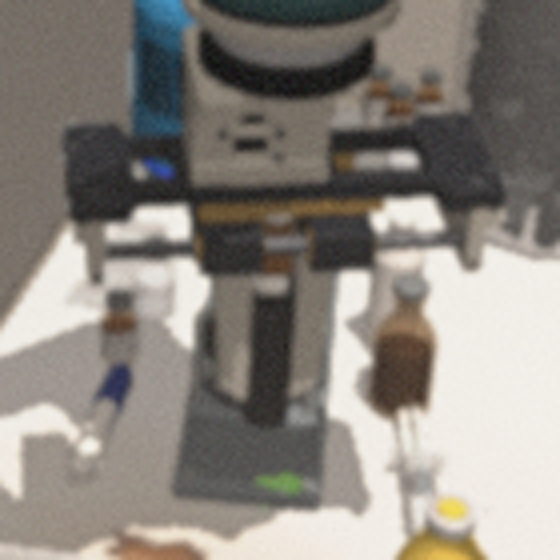

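Emit:
send_rows(
  plan=[
    [0.01, [0, 0, 0], 0],
    [0.01, [0, 0, 0], 0],
    [0.01, [0, 0, 0], 0],
  ],
  force=25,
)

```text
clock: 5.63
position: [0.4408, -0.2911, 0.1187]
tcp_rot: [2.008, 0.395, -2.008]
ft_force: [1.1, -0.7, -0.3]
width: 0.19
```

Run:
```python
from h import *
T=cam("top");S=cam("side")
s=sensors.observe();print(s["position"],s["ft_force"],s["torque"],s["width"]*.093)
for n,z in(("hub_top",.1),("grip",.13)):
  for nm,c in(("top",T),("side",S)): print(n,nm,[(r["pixel"],onz(c,r["pixel"],z).round(4),r["score"]) for r in viewer.pinpoint(n,nm)[:1]])
g=s["position"]+[0,0,.0188]
print(proj(S,g),proj(S,g-[0,0,.0388]),proj(S,g+[0,0,.02]))
```

```text
[ 0.44081748 -0.29110897  0.11864467] [0.792125   0.27251278 0.45761878] [-0.06620303 -0.15116881 -0.05085806] 0.017610615318734053
hub_top top [([284.4, 194.6], array([ 0.531 , -0.2716,  0.1   ]), 0.63)]
hub_top side [([286.7, 205.7], array([ 0.5328, -0.272 ,  0.1   ]), 0.54)]
grip top []
grip side [([287.5, 216.6], array([ 0.4562, -0.2913,  0.13  ]), 0.69)]
[285.59764259 218.0490706 ] [284.59237152 234.16918573] [286.13624531 209.41225815]
```

```bash
cat > arc.py <<'E'
import numpy as np,sys
C=np.array([.529,-.268]);r=.0911
def arc(p0,ds,n):
    out=[];a=p0;P=lambda p:C-r*np.array([np.cos(p),np.sin(p)])
    for i in range(n):
        d=P(a-ds/n)-P(a);a-=ds/n
        out.append([0.01,[round(d[0],4),round(d[1],4),0],round(-ds/n,4)])
    return out
p,d,n=map(float,sys.argv[1:4]);print(arc(p,d,int(n)))
E
python3 arc.py .254 .6 24
python3 - <<'E'
from bench import sensors
s=sensors.observe();p=s["position"];import numpy as np
print(np.arctan2(-(p[1]+.268),-(p[0]-.529)))
E
```

```text
[[0.01, [np.float64(-0.0005), np.float64(0.0022), 0], -0.025], [0.01, [np.float64(-0.0005), np.float64(0.0022), 0], -0.025], [0.01, [np.float64(-0.0004), np.float64(0.0022), 0], -0.025], [0.01, [np.float64(-0.0004), np.float64(0.0022), 0], -0.025], [0.01, [np.float64(-0.0003), np.float64(0.0023), 0], -0.025], [0.01, [np.float64(-0.0003), np.float64(0.0023), 0], -0.025], [0.01, [np.float64(-0.0002), np.float64(0.0023), 0], -0.025], [0.01, [np.float64(-0.0002), np.float64(0.0023), 0], -0.025], [0.01, [np.float64(-0.0001), np.float64(0.0023), 0], -0.025], [0.01, [np.float64(-0.0), np.float64(0.0023), 0], -0.025], [0.01, [np.float64(0.0), np.float64(0.0023), 0], -0.025], [0.01, [np.float64(0.0001), np.float64(0.0023), 0], -0.025], [0.01, [np.float64(0.0001), np.float64(0.0023), 0], -0.025], [0.01, [np.float64(0.0002), np.float64(0.0023), 0], -0.025], [0.01, [np.float64(0.0002), np.float64(0.0023), 0], -0.025], [0.01, [np.float64(0.0003), np.float64(0.0023), 0], -0.025], [0.01, [np.float64(0.0004), np.float64(0.0022), 0], -0.025], [0.01, [np.float64(0.0004), np.float64(0.0022), 0], -0.025], [0.01, [np.float64(0.0005), np.float64(0.0022), 0], -0.025], [0.01, [np.float64(0.0005), np.float64(0.0022), 0], -0.025], [0.01, [np.float64(0.0006), np.float64(0.0022), 0], -0.025], [0.01, [np.float64(0.0006), np.float64(0.0022), 0], -0.025], [0.01, [np.float64(0.0007), np.float64(0.0022), 0], -0.025], [0.01, [np.float64(0.0007), np.float64(0.0022), 0], -0.025]]
0.2562665432150069
```

Emit:
send_rows(
  plan=[
    [0.01, [-0.0005, 0.0022, 0], -0.025],
    [0.01, [-0.0005, 0.0022, 0], -0.025],
    [0.01, [-0.0004, 0.0022, 0], -0.025],
    [0.01, [-0.0004, 0.0022, 0], -0.025],
    [0.01, [-0.0003, 0.0023, 0], -0.025],
    [0.01, [-0.0003, 0.0023, 0], -0.025],
  ],
)

```text
clock: 6.43
position: [0.4383, -0.2776, 0.1185]
tcp_rot: [2.095, 0.25, -2.096]
ft_force: [0.7, -0.5, -3.7]
width: 0.187
```

Emit:
send_rows(
  plan=[
    [0.01, [0, 0, -0.0015], 0],
    [0.01, [0, 0, -0.0015], 0],
    [0.01, [0, 0, -0.001], 0],
    [0.01, [0, 0, 0], 0],
  ],
)

```text
clock: 6.77
position: [0.4383, -0.2784, 0.1169]
tcp_rot: [2.094, 0.25, -2.093]
ft_force: [-13.1, 3.1, 25.5]
width: 0.19
```

Emit:
send_rows(
  plan=[
    [0.01, [0, 0, 0.002], 0],
    [0.01, [0, 0, 0.001], 0],
    [0.01, [-0.0002, 0.0023, 0], -0.025],
    [0.01, [-0.0002, 0.0023, 0], -0.025],
  ],
)

```text
clock: 7.1
position: [0.4379, -0.2731, 0.1173]
tcp_rot: [2.122, 0.2, -2.123]
ft_force: [0.5, -0.8, -2.6]
width: 0.185
```

Emit:
send_rows(
  plan=[
    [0.01, [-0.0001, 0.0023, -0.0005], -0.025],
    [0.01, [0, 0.0023, -0.0005], -0.025],
    [0.01, [0, 0, 0], 0],
  ],
)

```text
clock: 7.35
position: [0.4377, -0.2682, 0.1158]
tcp_rot: [2.149, 0.149, -2.151]
ft_force: [0.2, -1.6, -4.4]
width: 0.191
```

Emit:
send_rows(
  plan=[
    [0.01, [0, 0, -0.0015], 0],
    [0.01, [0, 0, -0.0015], 0],
    [0.01, [0, 0, 0], 0],
  ],
)

```text
clock: 7.6
position: [0.4377, -0.2685, 0.113]
tcp_rot: [2.149, 0.151, -2.15]
ft_force: [-0.5, -1.3, -3.1]
width: 0.186
```

Emit:
send_rows(
  plan=[
    [0.01, [0, 0, -0.001], 0],
    [0.01, [0, 0, -0.001], 0],
    [0.01, [0, 0, -0.0005], 0],
    [0.01, [0, 0, 0], 0],
  ],
)

```text
clock: 7.93
position: [0.4378, -0.2689, 0.1123]
tcp_rot: [2.149, 0.148, -2.149]
ft_force: [-7.1, -0.5, 7.9]
width: 0.192
```

Emit:
send_rows(
  plan=[
    [0.01, [0, 0, 0.0008], 0],
    [0.01, [0.0001, 0.0023, 0], -0.025],
    [0.01, [0.0001, 0.0023, 0], -0.025],
    [0.01, [0.0002, 0.0023, 0], -0.025],
    [0.01, [0.0002, 0.0023, 0], -0.025],
    [0.01, [0.0003, 0.0023, 0], -0.025],
    [0.01, [0.0003, 0.0023, 0], -0.025],
  ],
)

```text
clock: 8.52
position: [0.4387, -0.2551, 0.1124]
tcp_rot: [-2.215, 0.015, 2.217]
ft_force: [-7.1, -5.4, 2.6]
width: 0.191
```

Run:
```python
from h import *
T=cam("top");S=cam("side")
s=sensors.observe();print(s["position"],s["ft_force"],s["torque"],s["width"]*.093)
cv2.imwrite("pics/s6.png",cv2.resize(S[0]["color"][130:270,220:360],None,fx=4,fy=4,interpolation=cv2.INTER_CUBIC))
cv2.imwrite("pics/t6.png",cv2.resize(T[0]["color"][100:270,180:350],None,fx=3,fy=3))
```

```text
[ 0.43877212 -0.25503968  0.11243178] [-7.59453218 -4.62681788  3.94811698] [-0.65448543  1.24489328 -0.07163559] 0.017423765398001074
```

View pics/s6.png

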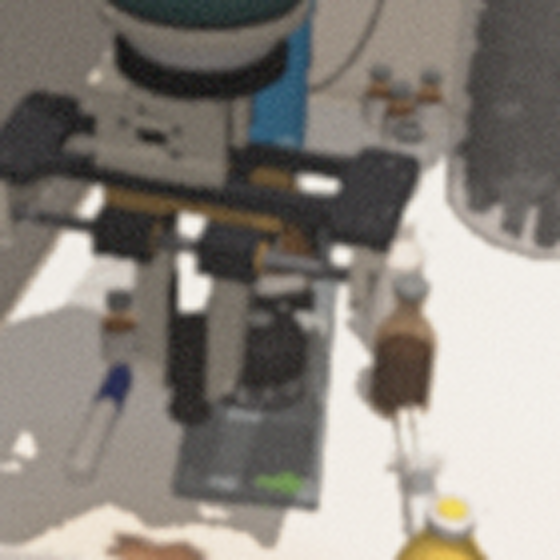

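View pics/t6.png

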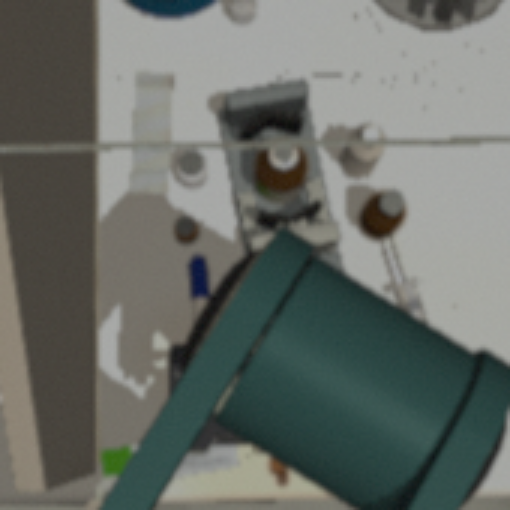

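Emit:
send_rows(
  plan=[
    [0.01, [-0.0004, 0.0023, 0], -0.025],
    [0.01, [0, 0.0022, 0], -0.025],
    [0.01, [0.0004, 0.0022, 0], -0.025],
    [0.01, [0.0005, 0.0022, 0], -0.025],
    [0.01, [0.0005, 0.0022, 0], -0.025],
    [0.01, [0.0006, 0.0022, 0], -0.025],
  ],
)

```text
clock: 9.12
position: [0.4412, -0.2421, 0.1123]
tcp_rot: [-2.139, 0.176, 2.136]
ft_force: [3.8, -7.3, -3.3]
width: 0.189
```

Emit:
send_rows(
  plan=[
    [0.01, [0.001, 0.0022, 0.0003], -0.025],
    [0.01, [0.0008, 0.0021, 0], -0.025],
    [0.01, [0.0008, 0.0021, 0], -0.025],
    [0.01, [0.0009, 0.0021, 0], -0.025],
    [0.01, [0, 0, 0], 0],
  ],
)

```text
clock: 9.53
position: [0.4444, -0.2333, 0.1124]
tcp_rot: [-2.082, 0.276, 2.081]
ft_force: [0.4, -6.5, -3.2]
width: 0.19
```

Emit:
send_rows(
  plan=[
    [0.01, [-0.0008, -0.0019, 0], 0.0225],
    [0.01, [-0.0008, -0.0019, 0], 0.0225],
    [0.01, [0, 0, 0.003], 0],
    [0.01, [0, 0, 0.003], 0],
    [0.01, [0, 0, 0.003], 0],
    [0.01, [0, 0, 0.002], 0],
    [0.01, [0, 0, 0], 0],
  ],
)

```text
clock: 10.12
position: [0.4429, -0.2368, 0.1238]
tcp_rot: [-2.108, 0.229, 2.106]
ft_force: [3.5, -4.2, -5.3]
width: 0.188
```

```bash
sed -i 's/print(arc(p,d,int(n)))/print("\\n".join("%g %g"%(x[1][0],x[1][1]) for x in arc(p,d,int(n))))/;s/r=.0911/r=.0906/' arc.py; python3 arc.py -.344 -1.047 20 | tr '\n' ';'
python3 - <<'E'
from bench import sensors
s=sensors.observe();print(s["position"],s["ft_force"],s["torque"])
E
```

```text
-0.0015 -0.0045;-0.0012 -0.0046;-0.001 -0.0046;-0.0008 -0.0047;-0.0005 -0.0047;-0.0003 -0.0047;-0 -0.0047;0.0002 -0.0047;0.0005 -0.0047;0.0007 -0.0047;0.001 -0.0046;0.0012 -0.0046;0.0014 -0.0045;0.0017 -0.0044;0.0019 -0.0043;0.0021 -0.0042;0.0024 -0.0041;0.0026 -0.004;0.0028 -0.0038;0.003 -0.0037;[ 0.44286454 -0.23683497  0.12377258] [ 3.50667913 -4.16212605 -5.3404074 ] [-0.64670121 -0.42434502 -0.22981889]
```

Swing back half first and check.

Emit:
send_rows(
  plan=[
    [0.01, [-0.0015, -0.0045, 0], 0.0524],
    [0.01, [-0.0012, -0.0046, 0], 0.0524],
    [0.01, [-0.001, -0.0046, 0], 0.0524],
    [0.01, [-0.0008, -0.0047, 0], 0.0524],
    [0.01, [-0.0005, -0.0047, 0], 0.0524],
    [0.01, [-0.0003, -0.0047, 0], 0.0524],
    [0.01, [0, -0.0047, 0], 0.0524],
    [0.01, [0.0002, -0.0047, 0], 0.0524],
  ],
)

```text
clock: 10.78
position: [0.4377, -0.2739, 0.1232]
tcp_rot: [2.114, 0.218, -2.113]
ft_force: [5.3, -0.4, -4.5]
width: 0.19
```

Emit:
send_rows(
  plan=[
    [0.01, [0.0008, -0.0047, 0], 0.0524],
    [0.01, [0.0009, -0.0047, 0], 0.0524],
    [0.01, [0.001, -0.0046, 0], 0.0524],
    [0.01, [0.0012, -0.0046, 0], 0.0524],
    [0.01, [0.0014, -0.0045, 0], 0.0524],
    [0.01, [0.0017, -0.0044, 0], 0.0524],
    [0.01, [0.0019, -0.0043, 0], 0.0524],
    [0.01, [0.0021, -0.0042, 0], 0.0524],
    [0.01, [0.0024, -0.0041, 0], 0.0524],
    [0.01, [0.0026, -0.004, 0], 0.0524],
    [0.01, [0.0028, -0.0038, 0], 0.0524],
    [0.01, [0.003, -0.0037, 0], 0.0524],
    [0.01, [0, 0, 0], 0],
  ],
)

```text
clock: 11.87
position: [0.4595, -0.3254, 0.1228]
tcp_rot: [1.728, 0.767, -1.728]
ft_force: [1.6, 0.8, -5.5]
width: 0.189
```

Run:
```python
from bench import sensors
import numpy as np
s=sensors.observe();p=s["position"];print(p,s["ft_force"],s["torque"]);d=p[:2]-[.529,-.268];print(np.arctan2(-d[1],-d[0]),np.hypot(*d))
```

```text
[ 0.45946441 -0.32542729  0.12278228] [ 1.63984368  0.81703044 -5.46625282] [-0.0136833  -0.19477839 -0.05494261]
0.6903168978634177 0.09018365996583831
```

Emit:
send_rows(
  plan=[
    [0.01, [0, 0, -0.003], 0],
    [0.01, [0, 0, -0.003], 0],
    [0.01, [0, 0, -0.002], 0],
    [0.01, [0, 0, -0.001], 0],
    [0.01, [0, 0, -0.001], 0],
    [0.01, [0, 0, 0], 0],
  ],
)

```text
clock: 12.37
position: [0.4592, -0.3253, 0.1131]
tcp_rot: [1.73, 0.764, -1.73]
ft_force: [0.9, 1.5, -3.5]
width: 0.189
```

Emit:
send_rows(
  plan=[
    [0.01, [0, 0, -0.0008], 0],
    [0.01, [0, 0, -0.0007], 0],
    [0.01, [0, 0, 0], 0],
    [0.01, [0, 0, 0], 0],
  ],
)

```text
clock: 12.7
position: [0.4595, -0.3257, 0.1123]
tcp_rot: [1.729, 0.763, -1.729]
ft_force: [-1.3, 0.9, 1.9]
width: 0.184
```

```bash
python3 arc.py .69 1.05 28 | tr '\n' ';'
python3 - <<'E'
from bench import sensors
s=sensors.observe();p=s["position"];print(p,s["ft_force"],s["torque"])
E
```

```text
-0.0021 0.0027;-0.002 0.0027;-0.0019 0.0028;-0.0018 0.0029;-0.0017 0.0029;-0.0016 0.003;-0.0015 0.0031;-0.0014 0.0031;-0.0012 0.0032;-0.0011 0.0032;-0.001 0.0032;-0.0009 0.0033;-0.0007 0.0033;-0.0006 0.0033;-0.0005 0.0034;-0.0004 0.0034;-0.0002 0.0034;-0.0001 0.0034;0 0.0034;0.0001 0.0034;0.0003 0.0034;0.0004 0.0034;0.0005 0.0034;0.0006 0.0033;0.0008 0.0033;0.0009 0.0033;0.001 0.0032;0.0011 0.0032;[ 0.45945681 -0.32568953  0.11225651] [-1.29858563  0.90129071  1.9077228 ] [ 0.10201226  0.07256443 -0.00163378]
```

Emit:
send_rows(
  plan=[
    [0.01, [-0.0021, 0.0027, 0], -0.0375],
    [0.01, [-0.002, 0.0027, 0], -0.0375],
    [0.01, [-0.0019, 0.0028, 0], -0.0375],
    [0.01, [-0.0018, 0.0029, 0], -0.0375],
    [0.01, [-0.0017, 0.0029, 0], -0.0375],
    [0.01, [-0.0016, 0.003, 0], -0.0375],
    [0.01, [-0.0015, 0.0031, 0], -0.0375],
    [0.01, [-0.0014, 0.0031, 0], -0.0375],
    [0.01, [-0.0012, 0.0032, 0], -0.0375],
    [0.01, [-0.0011, 0.0032, 0], -0.0375],
  ],
)

```text
clock: 13.53
position: [0.4428, -0.2967, 0.1124]
tcp_rot: [1.968, 0.453, -1.969]
ft_force: [-3.4, -6.2, 2.5]
width: 0.188
```

Emit:
send_rows(
  plan=[
    [0.01, [-0.0014, 0.0032, 0], -0.0375],
    [0.01, [-0.0009, 0.0033, 0], -0.0375],
    [0.01, [-0.0007, 0.0033, 0], -0.0375],
    [0.01, [-0.0006, 0.0033, 0], -0.0375],
    [0.01, [-0.0005, 0.0034, 0], -0.0375],
    [0.01, [-0.0004, 0.0034, 0], -0.0375],
    [0.01, [-0.0002, 0.0034, 0], -0.0375],
    [0.01, [-0.0001, 0.0034, 0], -0.0375],
    [0.01, [0, 0.0034, 0], -0.0375],
  ],
)

```text
clock: 14.28
position: [0.4378, -0.2666, 0.1124]
tcp_rot: [2.16, 0.124, -2.161]
ft_force: [-5.3, -6.2, 2.9]
width: 0.189
```

```bash
cat > fs.py <<'E'
from h import *
s=sensors.observe();p=s["position"];f=s["ft_force"];d=p[:2]-[.529,-.268];ph=np.arctan2(-d[1],-d[0])
t=np.array([-np.sin(ph),np.cos(ph)]);n=d/np.hypot(*d)
print(s["clock"],p,"phi",ph,"swing",.144-ph,"r",np.hypot(*d),"Ft",-f[:2]@t,"Fr_out",f[:2]@n,"Fz",f[2],s["width"]*.093)
E
python3 fs.py
```

```text
14.2833 [ 0.43779273 -0.26660369  0.11238431] phi -0.01530803794475589 swing 0.15930803794475587 r 0.09121795289905348 Ft 6.259800690614609 Fr_out 5.233499212347489 Fz 2.933931479286482 0.017553528805931348
```

Emit:
send_rows(
  plan=[
    [0.01, [-0.0004, 0.0034, 0], -0.0375],
    [0.01, [0.0003, 0.0034, 0], -0.0375],
    [0.01, [0.0004, 0.0034, 0], -0.0375],
    [0.01, [0.0005, 0.0034, 0], -0.0375],
    [0.01, [0.0006, 0.0033, 0], -0.0375],
  ],
)

```text
clock: 14.7
position: [0.4394, -0.2497, 0.1123]
tcp_rot: [-2.187, 0.08, 2.186]
ft_force: [-3.8, -6.8, 0.5]
width: 0.192
```

```bash
python3 fs.py
```

```text
14.7 [ 0.43943753 -0.24965963  0.11232667] phi -0.2019849729528732 swing 0.3459849729528732 r 0.09142102940906573 Ft 7.446474793713331 Fr_out 2.3646768797865803 Fz 0.5256658345019058 0.017837864924368837
```

Emit:
send_rows(
  plan=[
    [0.01, [0, 0, 0], 0],
    [0.01, [0, 0, 0], 0],
  ],
)

```text
clock: 14.87
position: [0.4395, -0.2496, 0.1123]
tcp_rot: [-2.187, 0.077, 2.187]
ft_force: [-3.3, -4.9, 3.1]
width: 0.193
```

```bash
python3 fs.py
python3 - <<'E'
from h import *
T=cam("top");S=cam("side")
a=cv2.resize(S[0]["color"][160:240,250:330],None,fx=5,fy=5,interpolation=cv2.INTER_CUBIC)
b=cv2.resize(T[0]["color"][120:200,240:320],None,fx=5,fy=5,interpolation=cv2.INTER_CUBIC)
cv2.imwrite("pics/p7.png",np.hstack([a,b]))
E
```

```text
14.8667 [ 0.43946278 -0.24956649  0.11232146] phi -0.20303856188376626 swing 0.34703856188376625 r 0.09141502778084903 Ft 5.51293462745195 Fr_out 2.2364655749619233 Fz 3.0866743652445243 0.017910354945862444
```

View pics/p7.png

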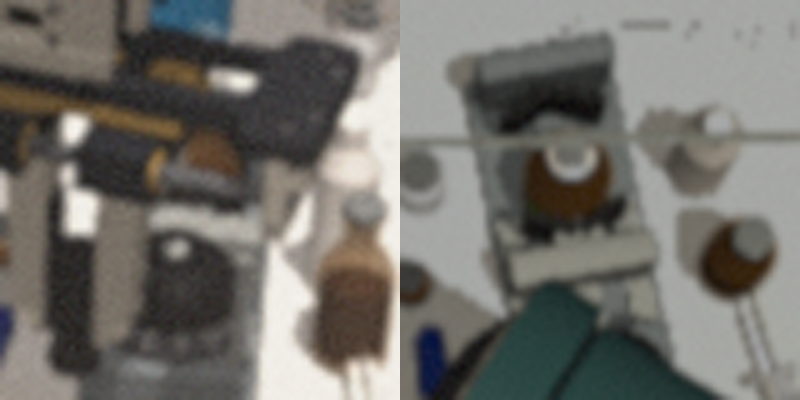

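Emit:
send_rows(
  plan=[
    [0.01, [0.0006, 0.0033, 0], -0.0375],
    [0.01, [0.0008, 0.0033, 0], -0.0375],
    [0.01, [0.0009, 0.0033, 0], -0.0375],
    [0.01, [0.0011, 0.0032, 0], -0.0375],
    [0.01, [0.0012, 0.0032, 0], -0.0375],
    [0.01, [0, 0, 0], 0],
  ],
)

```text
clock: 15.47
position: [0.4444, -0.2332, 0.1123]
tcp_rot: [-2.085, 0.273, 2.084]
ft_force: [-1.2, -6.8, -0.7]
width: 0.189
```

```bash
python3 fs.py
```

```text
15.4667 [ 0.44435794 -0.23318955  0.11227216] phi -0.39018109294570286 swing 0.5341810929457028 r 0.0915207391003686 Ft 6.7425806778034385 Fr_out -1.5276242116100152 Fz -0.6667296311774243 0.0175784065905692
```

Emit:
send_rows(
  plan=[
    [0.01, [-0.0008, -0.0019, 0], 0.0225],
    [0.01, [-0.0008, -0.0019, 0], 0.0225],
    [0.01, [0, 0, 0.003], 0],
    [0.01, [0, 0, 0.003], 0],
    [0.01, [0, 0, 0.003], 0],
    [0.01, [0, 0, 0.002], 0],
    [0.01, [0, 0, 0], 0],
  ],
)

```text
clock: 16.05
position: [0.4429, -0.2368, 0.1231]
tcp_rot: [-2.111, 0.225, 2.109]
ft_force: [3.6, -3.8, -5.5]
width: 0.19
```

```bash
python3 fs.py
```

```text
16.05 [ 0.44286703 -0.2368376   0.12312965] phi -0.34714294182892114 swing 0.49114294182892115 r 0.09159685985666469 Ft 2.336152851215624 Fr_out -4.724643407231053 Fz -5.500281386447879 0.01765831336749181
```

Emit:
send_rows(
  plan=[
    [0.01, [-0.0013, -0.0045, 0], 0.0524],
    [0.01, [-0.001, -0.0046, 0], 0.0524],
    [0.01, [-0.0009, -0.0046, 0], 0.0524],
    [0.01, [-0.0008, -0.0047, 0], 0.0524],
    [0.01, [-0.0005, -0.0047, 0], 0.0524],
    [0.01, [-0.0003, -0.0047, 0], 0.0524],
    [0.01, [0, -0.0047, 0], 0.0524],
    [0.01, [0.0002, -0.0047, 0], 0.0524],
    [0.01, [0.0005, -0.0047, 0], 0.0524],
    [0.01, [0.0008, -0.0047, 0], 0.0524],
    [0.01, [0.001, -0.0046, 0], 0.0524],
    [0.01, [0.0012, -0.0046, 0], 0.0524],
    [0.01, [0.0014, -0.0045, 0], 0.0524],
    [0.01, [0.0017, -0.0044, 0], 0.0524],
    [0.01, [0.0019, -0.0043, 0], 0.0524],
    [0.01, [0.0021, -0.0042, 0], 0.0524],
    [0.01, [0.0024, -0.0041, 0], 0.0524],
    [0.01, [0.0026, -0.004, 0], 0.0524],
    [0.01, [0.0028, -0.0038, 0], 0.0524],
    [0.01, [0.003, -0.0037, 0], 0.0524],
  ],
)

```text
clock: 17.72
position: [0.4594, -0.3253, 0.1223]
tcp_rot: [1.724, 0.77, -1.725]
ft_force: [1.3, 0.3, -5.5]
width: 0.192
```

Emit:
send_rows(
  plan=[
    [0.01, [0, 0, 0], 0],
    [0.01, [0, 0, -0.003], 0],
    [0.01, [0, 0, -0.003], 0],
    [0.01, [0, 0, -0.002], 0],
    [0.01, [0, 0, -0.001], 0],
    [0.01, [0, 0, -0.001], 0],
    [0.01, [0, 0, 0], 0],
  ],
)

```text
clock: 18.3
position: [0.4593, -0.3251, 0.1127]
tcp_rot: [1.726, 0.768, -1.726]
ft_force: [0.1, -1.1, -4.2]
width: 0.192
```

```bash
python3 fs.py
```

```text
18.3 [ 0.4593041  -0.32513975  0.11265841] phi 0.6867242299184873 swing -0.5427242299184872 r 0.09012474325068022 Ft 0.8866227756416999 Fr_out 0.6389893173030587 Fz -4.166409922659886 0.01789740630119
```

Emit:
send_rows(
  plan=[
    [0.01, [0, 0, -0.0008], 0],
    [0.01, [0, 0, -0.0006], 0],
    [0.01, [0, 0, 0], 0],
    [0.01, [0, 0, 0], 0],
  ],
)

```text
clock: 18.63
position: [0.4596, -0.3256, 0.1122]
tcp_rot: [1.726, 0.766, -1.725]
ft_force: [-2.7, -3.4, 5.6]
width: 0.19
```

```bash
python3 fs.py
```

```text
18.6333 [ 0.45958432 -0.32560813  0.11224515] phi 0.6927090707216046 swing -0.5487090707216046 r 0.09020661784772016 Ft 0.8956450838239918 Fr_out 4.280183456790533 Fz 5.57847423653661 0.01771093951269845
```

Emit:
send_rows(
  plan=[
    [0.01, [-0.0023, 0.0026, 0.0003], -0.0375],
    [0.01, [-0.0021, 0.0027, 0], -0.0375],
    [0.01, [-0.002, 0.0028, 0], -0.0375],
    [0.01, [-0.0018, 0.0029, 0], -0.0375],
    [0.01, [-0.0017, 0.0029, 0], -0.0375],
  ],
)

```text
clock: 19.05
position: [0.4498, -0.3119, 0.1124]
tcp_rot: [1.849, 0.618, -1.848]
ft_force: [-0.8, -6.8, 2.8]
width: 0.19
```

```bash
python3 fs.py
```

```text
19.05 [ 0.44975769 -0.31189942  0.11235347] phi 0.5059011399390294 swing -0.3619011399390294 r 0.09058975556088049 Ft 5.616437556799059 Fr_out 3.9743429709901825 Fz 2.7682290056437604 0.017671669936709634
```

Emit:
send_rows(
  plan=[
    [0.01, [-0.0018, 0.003, 0], -0.0375],
    [0.01, [-0.0017, 0.0031, 0], -0.0375],
    [0.01, [-0.0014, 0.0031, 0], -0.0375],
    [0.01, [-0.0012, 0.0032, 0], -0.0375],
  ],
)

```text
clock: 19.38
position: [0.4437, -0.2995, 0.1123]
tcp_rot: [1.943, 0.491, -1.941]
ft_force: [-0.1, -6.5, 1.6]
width: 0.188
```

```bash
python3 fs.py
```

```text
19.3833 [ 0.44369171 -0.29945902  0.11230903] phi 0.3532963599979075 swing -0.2092963599979075 r 0.09092399984377654 Ft 6.02040483749789 Fr_out 2.3401049565210355 Fz 1.5581817104837472 0.017474386165549725
```

Emit:
send_rows(
  plan=[
    [0.01, [-0.0012, 0.0032, 0], -0.0375],
    [0.01, [-0.0011, 0.0032, 0], -0.0375],
    [0.01, [-0.001, 0.0033, 0], -0.0375],
  ],
)

```text
clock: 19.63
position: [0.4405, -0.2897, 0.1123]
tcp_rot: [2.011, 0.39, -2.008]
ft_force: [2.4, -6.9, 0.2]
width: 0.19
```

```bash
python3 fs.py
```

```text
19.6333 [ 0.44047152 -0.28973801  0.11229243] phi 0.24078440546446148 swing -0.09678440546446149 r 0.09115828837839683 Ft 7.240912481482733 Fr_out -0.7182510928353681 Fz 0.21806392883433146 0.01768151850293789
```

Emit:
send_rows(
  plan=[
    [0.01, [-0.0008, 0.0033, 0], -0.0375],
    [0.01, [-0.0006, 0.0033, 0], -0.0375],
  ],
)

```text
clock: 19.8
position: [0.439, -0.2831, 0.1123]
tcp_rot: [2.054, 0.319, -2.052]
ft_force: [0.8, -7.7, 1.6]
width: 0.189
```

```bash
python3 fs.py
```

```text
19.8 [ 0.43903084 -0.28314931  0.1122779 ] phi 0.1668185183690026 swing -0.022818518369002616 r 0.09123568683384593 Ft 7.696457507063822 Fr_out 0.4444292187784632 Fz 1.6190922020908007 0.017604431714332795
```

Emit:
send_rows(
  plan=[
    [0.01, [-0.0006, 0.0034, 0], -0.0375],
    [0.01, [-0.0005, 0.0034, 0], -0.0375],
  ],
)

```text
clock: 19.97
position: [0.438, -0.2764, 0.1123]
tcp_rot: [2.097, 0.245, -2.095]
ft_force: [2.2, -7.4, 1.0]
width: 0.191
```

```bash
python3 fs.py
```

```text
19.9667 [ 0.43801551 -0.2763615   0.11227754] phi 0.09164288370580069 swing 0.0523571162941993 r 0.09136789119230218 Ft 7.521718462051857 Fr_out -1.5079639777402325 Fz 0.9708770680406659 0.01776522007379668
```

```bash
cat > shot.py <<'E'
from h import *
import sys
T=cam("top");S=cam("side")
a=cv2.resize(S[0]["color"][160:240,250:330],None,fx=5,fy=5,interpolation=cv2.INTER_CUBIC)
b=cv2.resize(T[0]["color"][120:200,240:320],None,fx=5,fy=5,interpolation=cv2.INTER_CUBIC)
cv2.imwrite(sys.argv[1],np.hstack([a,b]))
E
python3 shot.py pics/p8.png; python3 fs.py
```

```text
20.0667 [ 0.43801271 -0.27612606  0.11226521] phi 0.08907356057746547 swing 0.054926439422534515 r 0.09134943331623764 Ft 6.380521656019698 Fr_out -0.18572559375790548 Fz 0.2812601254359255 0.017703259699758278
```

View pics/p8.png

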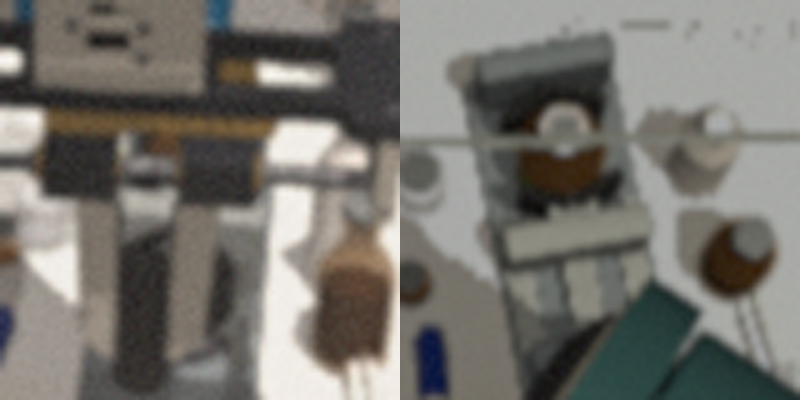

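Emit:
send_rows(
  plan=[
    [0.01, [-0.0002, 0.0034, 0], -0.0375],
    [0.01, [0, 0.0034, 0], -0.0375],
  ],
)

```text
clock: 20.23
position: [0.4377, -0.2697, 0.1123]
tcp_rot: [2.138, 0.169, -2.136]
ft_force: [-1.9, -7.0, 2.6]
width: 0.189
```

```bash
python3 fs.py
```

```text
20.2333 [ 0.43765288 -0.26969651  0.11228318] phi 0.01857002242652573 swing 0.12542997757347427 r 0.09136287666901889 Ft 6.969874170352474 Fr_out 2.0087668369906946 Fz 2.628823822096323 0.01761745098977738
```

Emit:
send_rows(
  plan=[
    [0.01, [0, 0.0034, 0], -0.0375],
    [0.01, [0.0002, 0.0034, 0], -0.0375],
  ],
)

```text
clock: 20.4
position: [0.4378, -0.263, 0.1123]
tcp_rot: [2.178, 0.09, -2.176]
ft_force: [-1.6, -9.4, 2.0]
width: 0.185
```

```bash
python3 fs.py
```

```text
20.4 [ 0.4377509  -0.26295009  0.11227991] phi -0.055285598412883274 swing 0.19928559841288326 r 0.09138873247317561 Ft 9.490693117079239 Fr_out 1.1151168753537855 Fz 1.985444501151796 0.017232031057559757
```

Emit:
send_rows(
  plan=[
    [0.01, [0, 0, 0], 0],
    [0.01, [0, 0, 0], 0],
  ],
)

```text
clock: 20.57
position: [0.4377, -0.2629, 0.1123]
tcp_rot: [2.177, 0.092, -2.175]
ft_force: [-2.5, -7.1, 2.5]
width: 0.19
```

```bash
python3 shot.py pics/p9.png; python3 fs.py
```

```text
20.6667 [ 0.43771926 -0.26291076  0.11227701] phi -0.05569606364874012 swing 0.1996960636487401 r 0.09142250458590391 Ft 7.0608566879705394 Fr_out 1.889713145988774 Fz 3.078775745823636 0.017577813068694267
```

View pics/p9.png

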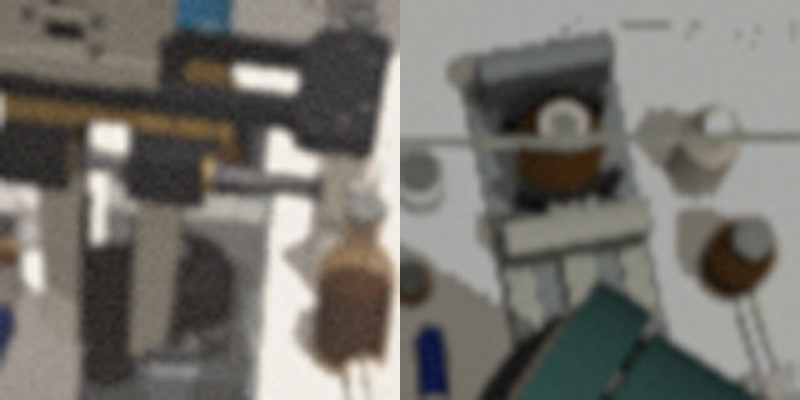

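Emit:
send_rows(
  plan=[
    [0.01, [0.0002, 0.0034, 0], -0.0375],
    [0.01, [0.0002, 0.0022, 0], -0.025],
  ],
)

```text
clock: 20.83
position: [0.4382, -0.2575, 0.1123]
tcp_rot: [2.21, 0.022, -2.208]
ft_force: [-1.1, -10.9, 0.6]
width: 0.189
```

```bash
python3 fs.py
```

```text
20.8333 [ 0.43816    -0.25752898  0.11231597] phi -0.11476236039424015 swing 0.25876236039424017 r 0.09144150244297083 Ft 10.978137797264353 Fr_out -0.12449886765550057 Fz 0.6141962833698323 0.017607754817152075
```

Emit:
send_rows(
  plan=[
    [0.01, [0, 0, 0], 0],
    [0.01, [0, 0, 0], 0],
  ],
)

```text
clock: 21.0
position: [0.4382, -0.2575, 0.1123]
tcp_rot: [2.209, 0.024, -2.207]
ft_force: [-2.1, -8.7, 1.7]
width: 0.186
```

```bash
python3 fs.py
```

```text
21.0 [ 0.43816467 -0.25748256  0.11229   ] phi -0.11527246163899603 swing 0.25927246163899603 r 0.09144218801022483 Ft 8.923674950733956 Fr_out 1.0431765945564344 Fz 1.739510042689904 0.017315586515979576
```

Emit:
send_rows(
  plan=[
    [0.01, [0.0003, 0.0022, 0], -0.025],
    [0.01, [0, 0, 0], 0],
    [0.01, [0, 0, 0], 0],
  ],
)

```text
clock: 21.25
position: [0.4384, -0.2554, 0.1123]
tcp_rot: [2.221, -0.004, -2.22]
ft_force: [-1.8, -10.4, 1.3]
width: 0.19
```

```bash
python3 fs.py
```

```text
21.25 [ 0.43843343 -0.25541892  0.11231697] phi -0.13803190665883985 swing 0.2820319066588398 r 0.09143625145788695 Ft 10.548756247635069 Fr_out 0.3136417083346583 Fz 1.3332333314096738 0.01771467290787586
```

Emit:
send_rows(
  plan=[
    [0.01, [-0.0003, -0.0018, 0], 0.02],
    [0.01, [-0.0001, -0.0013, 0], 0.015],
    [0.01, [0, 0, 0], 0],
    [0.01, [0, 0, 0], 0],
  ],
)

```text
clock: 21.58
position: [0.438, -0.2578, 0.1122]
tcp_rot: [2.205, 0.037, -2.203]
ft_force: [-3.0, -4.5, 5.5]
width: 0.19
```

```bash
python3 fs.py
```

```text
21.5833 [ 0.43803752 -0.25783292  0.11220541] phi -0.11131024079318157 swing 0.25531024079318154 r 0.09152891713470003 Ft 4.793586222865823 Fr_out 2.432984362115869 Fz 5.541420882909583 0.01769945762914029
```

Emit:
send_rows(
  plan=[
    [0.01, [-0.0002, -0.0014, 0.0003], 0.015],
    [0.01, [0, 0, 0], 0],
    [0.01, [0, 0, 0], 0],
  ],
)

```text
clock: 21.83
position: [0.4378, -0.259, 0.1122]
tcp_rot: [2.197, 0.054, -2.196]
ft_force: [-0.6, -2.8, 4.2]
width: 0.19
```

```bash
python3 fs.py
```

```text
21.8333 [ 0.43783047 -0.25897616  0.11215964] phi -0.09865736473412799 swing 0.24265736473412797 r 0.09161502411909346 Ft 2.8694918013086097 Fr_out 0.29409277945862766 Fz 4.204725658134476 0.017701109339985425
```

Emit:
send_rows(
  plan=[
    [0.02, [0, 0, 0], 0],
    [0.024, [0, 0, 0], 0],
    [0.03, [0, 0, 0], 0],
    [0.04, [0, 0, 0], 0],
    [0.05, [0, 0, 0], 0],
    [0.05, [0, 0, 0], 0],
    [0.05, [0, 0, 0], 0],
    [0.05, [0, 0, 0], 0],
  ],
)

```text
clock: 22.5
position: [0.4377, -0.2588, 0.1119]
tcp_rot: [2.196, 0.055, -2.196]
ft_force: [0.9, 0.8, -0.4]
width: 0.529
```

```bash
python3 fs.py
python3 - <<'E'
from h import *
S=cam("side")
cv2.imwrite("pics/s10.png",cv2.resize(S[0]["color"][130:270,220:360],None,fx=4,fy=4,interpolation=cv2.INTER_CUBIC))
E
```

```text
22.5 [ 0.43770214 -0.25884437  0.11190426] phi -0.09994891655264868 swing 0.24394891655264866 r 0.09175579114410004 Ft -0.9270666745933672 Fr_out -0.834507137087153 Fz -0.3939904932664073 0.04922348901922271
```

View pics/s10.png

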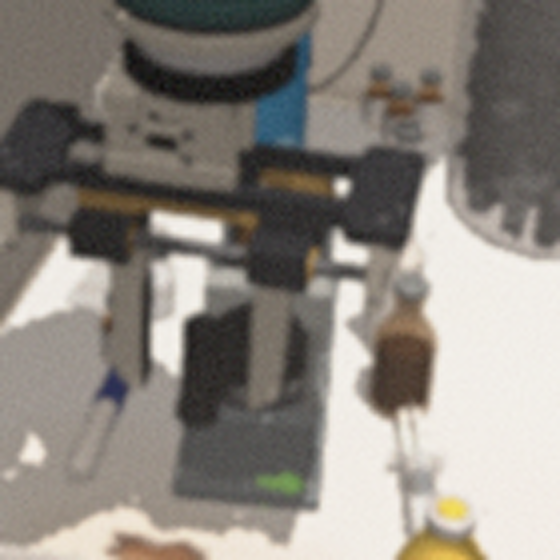

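Emit:
send_rows(
  plan=[
    [0.05, [0, 0, 0.01], 0],
    [0.05, [0, 0, 0.02], 0],
    [0.05, [0, 0, 0.025], 0],
    [0.05, [0, 0, 0.025], 0],
    [0.05, [0, 0, 0.025], 0],
    [0.05, [-0.01, -0.03, 0], 0],
    [0.05, [-0.01, -0.03, 0], 0],
    [0.05, [-0.01, -0.03, 0], 0],
    [0.05, [-0.01, -0.03, 0], 0],
    [0.05, [-0.01, -0.03, 0], 0],
    [0.05, [-0.01, -0.03, 0], 0],
    [0.05, [0, 0, 0], 0],
    [0.05, [0, 0, 0], 0],
  ],
)

```text
clock: 23.63
position: [0.3771, -0.4399, 0.2172]
tcp_rot: [2.197, 0.053, -2.198]
ft_force: [0.1, 0.3, -0.5]
width: 0.539
```

```bash
python3 fs.py
python3 - <<'E'
from h import *
T=cam("top");S=cam("side")
a=cv2.resize(S[0]["color"][140:260,230:350],None,fx=3.3,fy=3.3,interpolation=cv2.INTER_CUBIC)
b=cv2.resize(T[0]["color"][120:240,230:350],None,fx=3.3,fy=3.3,interpolation=cv2.INTER_CUBIC)
cv2.imwrite("pics/p11.png",np.hstack([a,b]))
for n,z in(("hub_top",.1),("grip",.13)):
  for nm,c in(("top",T),("side",S)): print(n,nm,[(r["pixel"],onz(c,r["pixel"],z).round(4),r["score"]) for r in viewer.pinpoint(n,nm)[:1]])
E
```

```text
23.6333 [ 0.37706977 -0.43988563  0.21724214] phi 0.846946104822814 swing -0.7029461048228139 r 0.22940676930335913 Ft -0.1481627399743746 Fr_out -0.2924711996532617 Fz -0.46634656840681826 0.050091512941720644
hub_top top [([282.2, 195.6], array([ 0.5288, -0.2664,  0.1   ]), 0.58)]
hub_top side [([284.2, 209.8], array([ 0.5168, -0.2707,  0.1   ]), 0.68)]
grip top [([285.1, 234.5], array([ 0.4375, -0.2678,  0.13  ]), 0.96)]
grip side [([271.3, 218.9], array([ 0.4393, -0.2638,  0.13  ]), 0.75)]
```

View pics/p11.png

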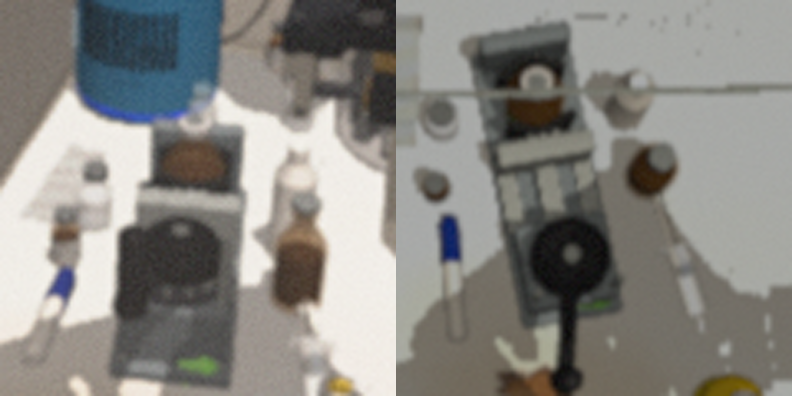

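```bash
python3 -c "
from bench import ticket
print(ticket.sign_off())"
```

```text
the job is handed in; nothing more can be done
None
```

The amber bottle is clamped and the job is handed in, at about 24 s of the 61 s allowed. No verdict was reported.

**What I did:** The lever started resting on the tooth tops. I turned it until it dropped into a gap, then drove the jaw in three clockwise strokes. Between strokes I backed off slightly, lifted the lever about 11 mm, swung it back two teeth and let it drop in again. On the third stroke the resistance rose, so I stopped, backed off within the play, let go and moved the arm clear.

**Last checks:**
- **Jaw force:** The sideways force at the grip was about 6 N held still and 7 N moving before contact. It reached about 10.5 N held still at the end, a rise of roughly 4 N. I estimate 17 to 23 N on the bottle; the readings vary by about 1 N and did not fully agree, so this is not an exact figure.
- **Lever:** It is seated. The tool height matched the earlier seated positions, and the hub sits lower in the last side picture than at the start.
- **Bottle and bystanders:** The last pictures show the bottle upright between both jaws. The bystander items look unmoved by eye; I did not measure them again.
- **Disagreement:** In the last pictures the grip lies about 7 mm (0.07 rad) further back than where I released it. That is within the 0.09 rad play.

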